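# Sort the microscope parts after cleaning

## Robot

A 6-joint arm with a two-finger parallel gripper is mounted at the origin on the work surface. World frame = base frame: x ahead of the robot, y to its left, z up, the work surface at z = 0. Lengths are in m, angles in rad, forces in N, time in s.
With the tool pointing down it reaches from about 0.325 to 0.75 m from the base axis. Payload 7.6 kg.
Tool frame: the origin (TCP) lies where the fingers leave the gripper's body, on its centre line; the fingertips stand 73 mm ahead of it and the grasp point (between the pads) lies 54 mm ahead of it; z points along the fingers, y is the line along which they close (so a half turn about z gives the same grasp; the last joint's range is limited). The gripper opens to 85 mm and grips with 20 to 120 N. Pads are 22 mm wide; open, the fingers measure 114 mm over their backs; the gripper's body (76 mm by 85 mm) begins 54 mm behind the grasp point. The pads swing forward as they close: fully open they stand 13 mm farther back than shut.
Start: joints at [-1.323, 0.052, 1.401, -0, 1.689, -0.07], TCP at [0.164, -0.499, 0.304] pointing down, gripper open.
Joint ranges: [-2.9, 2.9], [-0.91, 2.17], [0.12, 2.37], [-1.06, 4.2], [0.26, 2.73], [-2.93, 2.93]. Speed limits (rad/s): [2.57, 2.57, 3.01, 3.14, 3.14, 3.14].

## Interface

Orientations are given as a rotation vector (axis times angle).
In Python, from plant import manip, imaging gives the robot as it stands. The module is installed in compiled form; this text tells all that it offers.
- The arm moves only by the shell command python3 -m pendant 'ROWS' [FORCE]. ROWS is JSON, a list of rows, each a list of 3 entries, a list of its own where there are three numbers: the closure, from -1 (fully open) to 1 (shut), then the shift along the world's x, y, z each as a share of 50 cm, from -1 to 1, then the turn about the world's z as a share of 45 degrees, from -1 to 1. In form: [[hand, [tx, ty, tz], spin], ...]. A call has 1 to 12 rows; each row shifts and turns the commanded pose from where the row before left it; what a row does not reach is not made up. A row lasts 1/8 s, in which the tool goes at most 62.5 mm and 10.7 degrees, less where a joint would pass 70% of its speed; a pose out of reach is approached as far as the arm can. A call with a number of a shift or a turn outside -1 to 1 is refused whole. A call with a gripper value outside its range is refused whole. The fingers move at their own pace and stop on an object; FORCE is the grip in N (left out, the last holds). Time passes only in rows, so rows that do not move let the fingers close. It gives the time, the measured TCP pose, the force, the opening and the grip force at its end, in the units of the state.
- manip.get_state(): the state, without advancing time (a new reading comes with each control period).
- imaging.capture(name): name is "scene" or "top" or "wrist"; returns the picture (400x640x3 uint8, red, green, blue); there is no depth.
- imaging.get_calibration(name): a dict with "fx", "fy", "cx", "cy" (pixels), "dist_coeffs" ([k1, k2, p1, p2, k3] as OpenCV has them; the pictures are not rectified), "eye" and "rotation" of the camera in the world. Camera axes: x right, y up, looking along -z (the intrinsics and any distortion apply to the point x, -y, -z); pixel columns grow to the right and rows downward; lengths in m; the calibration is good to about 2 mm. A picture is of the moment at which its call begins: read the wrist's pose just before it. get_calibration takes no time and is no camera call; for the wrist camera it gives the pose at the moment of the call.
- manip.hand_in(): hands the job in; it is judged then, once.
Trained networks look in the newest picture that a camera, given by its name, has taken for a name from the list of things; names that differ only in an ending like _2 or _b are one class to them, and where a whole thing is asked for, a point or a joint stands for the part that bears it (a point fixed in the world has none). Each returns a list of dicts, best first, with "score" (0 to 1); they miss things now and then, are a little off and sometimes report something else, mostly with a low value. They report only what shows in the picture. A call takes as long as a camera call.
- imaging.spot_in(label, camera): "centre" ([x, y, z] in m, in world coordinates, good to about 4 mm: the middle of the surface that is visible of it).
- imaging.silhouettes(label, camera): "mask" (400x640 bool, what is visible of it).
The state is a dict: "time_s": time; "joint_positions": joint angles; "joint_vel": joint speeds; "tau": joint torques, N m; "eef_pos": TCP position; "ee_rot": TCP orientation; "ft_force": force on the tool from outside, world axes, zero at the start; "wrist_torque": the same for the moment, N m; "opening": finger opening in m; "finger_force": force on a finger pad.
Only numpy, scipy, OpenCV 4.12 (cv2) and the standard library are available. Lean on these libraries where they do the work, as an engineer would, in place of code of your own. Each camera call takes 0.05 s, during which the arm holds its last target. There are 200 camera calls.

## Task

Put the cleaned microscope parts away: the two black eyepieces in the divided white tray, one in each bay, the two steel objectives together in the round dish, and the amber oil bottle in the small square tray. Stand each one upright on the floor of its tray and set it down gently, never dropping it. Leave the white pot and the cardboard slide pack where they stand.

Things in the scene. Friction and masses are not known exactly. Their poses are not given: they have to be found in the camera images.
- eyepiece_tall_mid (a point): Taller microscope eyepiece: black upright cylinder 36 mm in diameter, 60 mm tall overall (foot narrowed to 30 mm over the lowest 12 mm, thin steel band just above), round glass lens 14 mm across on its flat top. About 90 g. Point: on its axis, half-way up, 30 mm above its underside; z up along its axis. Grip it round the 36 mm barrel, about 30 mm above its underside.
- eyepiece_short_mid (a point): Shorter microscope eyepiece: black upright cylinder 36 mm in diameter, 46 mm tall overall (foot narrowed to 30 mm over the lowest 12 mm, thin steel band just above), round glass lens 26 mm across on its flat top. About 90 g. Point: on its axis, half-way up, 23 mm above its underside; z up along its axis. Grip it round the 36 mm barrel, about 30 mm above its underside.
- objective_long_mid (a point): Longer microscope objective: steel upright cylinder 26 mm in diameter for its lowest 46 mm, then a narrow nose tapering from 19 to 12 mm at the top, 62 mm tall overall. About 100 g. Point: on its axis, half-way up, 31 mm above its underside; z up along its axis. Grip it round the 26 mm body, about 30 mm above its underside.
- objective_short_mid (a point): Shorter microscope objective: steel upright cylinder 26 mm in diameter for its lowest 38 mm, then a narrow nose tapering from 19 to 12 mm at the top, 44 mm tall overall. About 100 g. Point: on its axis, half-way up, 22 mm above its underside; z up along its axis. Grip it round the 26 mm body, about 26 mm above its underside.
- oil_bottle_mid (a point): Small immersion-oil bottle: upright, amber glass body 32 mm in diameter for its lowest 46 mm, sloping shoulder, black cap 20 mm in diameter, 72 mm tall overall. About 60 g. Point: on its axis, half-way up, 36 mm above its underside; z up along its axis. Grip it round the body, about 32 mm above its underside.
- divided_tray: Rectangular white tray, fixed, 80 mm (its x) by 152 mm (its y), with one divider across the middle (along x, at y = 0) making two bays side by side along y. Each bay is 72 mm by 72 mm inside, its centre 38 mm from the origin along +y or -y. Walls and divider 4 mm thick, tops 12 mm above the bench; floor of the bays 3 mm above the bench. Origin: centre of its underside, on the bench.
- round_dish: Round aluminium dish, fixed, 150 mm in outer diameter, walls 4 mm thick and 12 mm high, flat floor 3 mm above the bench, about 140 mm across inside. Origin: centre of its underside, on the bench.
- square_tray: Small square white tray without a divider, fixed, 74 mm by 74 mm, 66 mm square inside, walls 4 mm thick and 12 mm high, floor 3 mm above the bench. Origin: centre of its underside, on the bench; x and y along its sides.
- pot_mid (a point): Bystander, to be left alone: closed white specimen pot with a white lid, 46 mm in diameter at the lid, 50 mm tall, loose, about 80 g. Point: on its axis, half-way up (25 mm).
- slide_pack_mid (a point): Bystander, to be left alone: small upright cardboard pack of slides with a paper label on top, 30 mm (its x) by 44 mm (its y) by 36 mm tall, loose, about 90 g. Point: its centre, 18 mm up.

How it is judged:
By the outcome, as a careful person would: the job done as asked, in the order asked, and still so for the second after the job is handed in, with the robot touching nothing.
It also fails if it takes over 122 s, if anything falls off the work surface, if the arm or the gripper's body presses on something with over 40 N, if the wrist force passes 120 N, or if a joint passes its speed limit or range.

## Working session

There is one attempt and no reset: what is moved stays moved. The work goes in short steps, Python scripts to look and compute and a shell command to move; the robot and the scene stay as the last step left them, time stands still between calls to the robot, and variables do not carry over. Pictures are saved under pics/ and viewed, at most 14 in all, crops included, and the job is handed in when it is done.

```bash
mkdir -p pics; cat > h.py <<'E'
import numpy as np, cv2
from plant import manip, imaging
def snap(cam,name):
    im=imaging.capture(cam); cv2.imwrite(f'pics/{name}.png',im[:,:,::-1]); return im
def ray(cam,uv,cal=None):
    c=cal or imaging.get_calibration(cam)
    K=np.array([[c['fx'],0,c['cx']],[0,c['fy'],c['cy']],[0,0,1]])
    p=cv2.undistortPoints(np.array([[uv]],float),K,np.array(c['dist_coeffs'],float))[0,0]
    d=np.array(c['rotation'])@np.array([p[0],-p[1],-1.]); return np.array(c['eye']),d
def atz(cam,uv,z,cal=None):
    e,d=ray(cam,uv,cal); return e+d*(z-e[2])/d[2]
def proj(cam,P,cal=None):
    c=cal or imaging.get_calibration(cam)
    K=np.array([[c['fx'],0,c['cx']],[0,c['fy'],c['cy']],[0,0,1]])
    q=(np.atleast_2d(P)-np.array(c['eye']))@np.array(c['rotation']); q=q*[1,-1,-1]
    return cv2.projectPoints(q,np.zeros(3),np.zeros(3),K,np.array(c['dist_coeffs'],float))[0][:,0]
E
python3 - <<'E'
from h import *
np.set_printoptions(precision=3,suppress=True)
snap('top','top0'); snap('scene','scene0')
for cam in('top','scene'):
    c=imaging.get_calibration(cam); print(cam,c['eye'],c['fx'])
    for n in 'eyepiece_tall_mid eyepiece_short_mid objective_long_mid objective_short_mid oil_bottle_mid divided_tray round_dish square_tray pot_mid slide_pack_mid'.split():
        r=imaging.spot_in(n,cam)
        print(n,[(np.array(x['centre']),round(x['score'],2),proj(cam,x['centre'])[0].astype(int)) for x in r[:3]])
s=manip.get_state(); print(s)
E
```

```text
top [0.461 0.009 0.981] 369.6285261973132
eyepiece_tall_mid [(array([ 0.468, -0.216,  0.062]), 0.66, array([-34, 547]))]
eyepiece_short_mid [(array([0.4  , 0.207, 0.043]), 0.66, array([-34, 547]))]
objective_long_mid [(array([0.467, 0.006, 0.047]), 0.62, array([-34, 547]))]
objective_short_mid [(array([ 0.473, -0.112,  0.042]), 0.53, array([-34, 547]))]
oil_bottle_mid []
divided_tray [(array([0.47 , 0.008, 0.052]), 0.73, array([-34, 547])), (array([0.598, 0.241, 0.001]), 0.58, array([-34, 547])), (array([ 0.407, -0.326,  0.037]), 0.49, array([-34, 547]))]
round_dish [(array([0.621, 0.011, 0.006]), 0.73, array([-34, 547]))]
square_tray [(array([ 0.606, -0.247,  0.004]), 0.69, array([-34, 547])), (array([ 0.467, -0.218,  0.061]), 0.62, array([-34, 547]))]
pot_mid [(array([0.387, 0.326, 0.048]), 0.55, array([-34, 547]))]
slide_pack_mid [(array([ 0.402, -0.328,  0.034]), 0.48, array([-34, 547]))]
scene [ 1.041 -0.443  0.595] 409.2892563594784
eyepiece_tall_mid [(array([ 0.482, -0.231,  0.044]), 0.64, array([-114,  624]))]
eyepiece_short_mid [(array([0.409, 0.203, 0.033]), 0.76, array([-1
[... 619 characters left out ...]
, 0.84, array([-114,  624])), (array([0.393, 0.321, 0.04 ]), 0.32, array([-114,  624]))]
pot_mid [(array([0.397, 0.321, 0.038]), 0.79, array([-114,  624]))]
slide_pack_mid [(array([ 0.416, -0.335,  0.03 ]), 0.55, array([-114,  624]))]
{'time_s': 1.1, 'joint_positions': array([-1.323,  0.052,  1.401, -0.   ,  1.689, -0.07 ]), 'joint_vel': array([ 0.   ,  0.002,  0.001, -0.   ,  0.   , -0.002]), 'tau': array([  0.003, -38.154, -36.031,   0.   ,   0.   ,  -0.   ]), 'eef_pos': array([ 0.164, -0.499,  0.304]), 'ee_rot': array([ 3.102,  0.497, -0.   ]), 'ft_force': array([-0.084, -0.047, -0.171]), 'wrist_torque': array([ 0.011, -0.014, -0.006]), 'finger_force': 0.0, 'opening': 0.08519974340296577}
```

View pictures.

```bash
sed -i 's/q=q\*\[1,-1,-1\]/q=np.ascontiguousarray(q*[1,-1,-1]).reshape(-1,1,3)/' h.py; python3 -c "
from h import *
print(proj('top',[[.468,-.216,.062],[.387,.326,.048]]))"
```

```text
Traceback (most recent call last):
  File "h.py", line 15, in proj
    q=(np.atleast_2d(P)-np.array(c['eye']))@np.array(c['rotation']); q=np.ascontiguousarray(q*[1,-1,-1]).reshape(-1,1,3)
                                                                                            ~^~~~~~~~~~
ValueError: operands could not be broadcast together with shapes (2,) (3,)
```

View pics/top0.png

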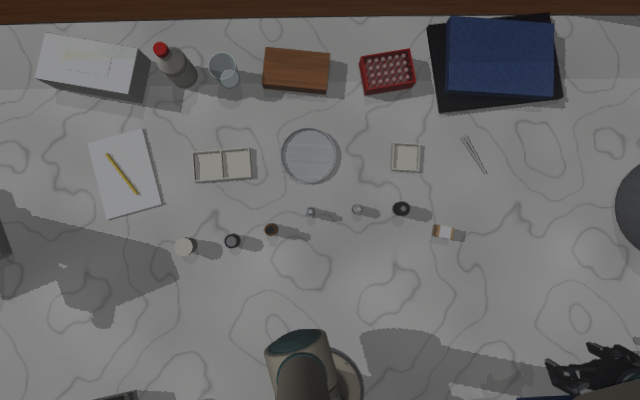

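View pics/scene0.png

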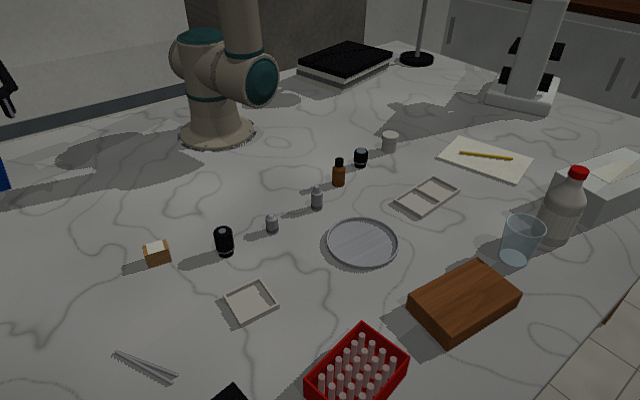

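```bash
sed -i "s/np.array(c\['rotation'\])/cv2.Rodrigues(np.array(c['rotation'],float))[0]/" h.py
cat > loc.py <<'E'
from h import *
from scipy.optimize import least_squares
def cyl(segs): # (r,z0,z1)
    a=np.linspace(0,2*np.pi,24,endpoint=False)
    return np.array([[r*np.cos(t),r*np.sin(t),z] for r,z0,z1 in segs for z in(z0,z1) for t in a])
def box(a,b,h): return np.array([[x*a/2,y*b/2,z] for x in(-1,1) for y in(-1,1) for z in(0,h)])
M={'eyepiece_tall_mid':cyl([(.015,0,.012),(.018,.012,.06)]),'eyepiece_short_mid':cyl([(.015,0,.012),(.018,.012,.046)]),
'objective_long_mid':cyl([(.013,0,.046),(.006,.062,.062)]),'objective_short_mid':cyl([(.013,0,.038),(.006,.044,.044)]),
'oil_bottle_mid':cyl([(.016,0,.046),(.01,.056,.072)]),'round_dish':cyl([(.075,0,.012)]),'pot_mid':cyl([(.023,0,.05)]),
'divided_tray':box(.08,.152,.012),'square_tray':box(.074,.074,.012),'slide_pack_mid':box(.03,.044,.036)}
def hullc(cam,P,cal=None):
    h=cv2.convexHull(proj(cam,P,cal).astype(np.float32)); m=cv2.moments(h); return np.array([m['m10']/m['m00'],m['m01']/m['m00']]),m['m00']
def maskc(cam,n):
    out=[]
    for r in imaging.silhouettes(n,cam):
        m=r['mask'].astype(np.uint8); h=cv2.convexHull(cv2.findNonZero(m)); mo=cv2.moments(h)
        if mo['m00']>0: out.append((np.array([mo['m10']/mo['m00'],mo['m01']/mo['m00']]),mo['m00'],r['score'],m))
    return out
E
python3 - <<'E'
from loc import *
np.set_printoptions(precision=4,suppress=True)
G={'eyepiece_tall_mid':(.468,-.22),'eyepiece_short_mid':(.402,.205),'objective_long_mid':(.468,.006),'objective_short_mid':(.474,-.114),'oil_bottle_mid':(.428,.105),'round_dish':(.62,.012),'pot_mid':(.388,.324),'divided_tray':(.598,.242),'square_tray':(.607,-.247),'slide_pack_mid':(.405,-.33)}
cals={c:imaging.get_calibration(c) for c in('top','scene')}
for n,g in G.items():
    obs=[];txt=[]
    for c in cals:
        g2,_=hullc(c,M[n]+[*g,0],cals[c])
        k=[m for m in maskc(c,n) if np.hypot(*(m[0]-g2))<12]
        if k:
            obs.append((c,k[0][0])); s=np.array(atz(c,k[0][0],.03,cals[c]))
            if 'tray' in n or 'slide' in n:
                b=cv2.boxPoints(cv2.minAreaRect(cv2.findNonZero(k[0][3])))
                ct=cv2.approxPolyDP(cv2.convexHull(cv2.findNonZero(k[0][3])),4,True)[:,0]
                w=np.array([atz(c,p,.012,cals[c])[:2] for p in ct.astype(float)]); txt.append((c,w.round(3).tolist()))
            txt.append((c,round(k[0][2],2),round(k[0][1]/hullc(c,M[n]+[*g,0],cals[c])[1],2)))
    f=lambda p,o:np.concatenate([hullc(c,M[n]+[p[0],p[1],0],cals[c])[0]-u for c,u in o])
    r=[least_squares(f,g,args=(o,),diff_step=1e-3).x for o in ([obs]+[[x] for x in obs])]
    print(n,*r,txt)
E
```

```text
eyepiece_tall_mid [ 0.4703 -0.2218] [ 0.4707 -0.2236] [ 0.4694 -0.2207] [('top', 0.75, 0.88), ('scene', 0.82, 0.94)]
eyepiece_short_mid [0.3985 0.2109] [0.3982 0.209 ] [0.3966 0.2152] [('top', 0.57, 0.95), ('scene', 0.59, 0.69)]
objective_long_mid [0.4672 0.0107] [0.4685 0.0084] [0.4636 0.0147] [('top', 0.4, 0.85), ('scene', 0.83, 0.97)]
objective_short_mid [ 0.4721 -0.1121] [ 0.4723 -0.1157] [ 0.4704 -0.109 ] [('top', 0.54, 0.81), ('scene', 0.66, 1.01)]
oil_bottle_mid [0.4253 0.1117] [0.4258 0.1096] [0.4223 0.116 ] [('top', 0.44, 0.83), ('scene', 0.68, 0.87)]
round_dish [0.6178 0.0128] [0.619  0.0104] [0.6161 0.0154] [('top', 0.59, 0.96), ('scene', 0.97, 0.94)]
pot_mid [0.3867 0.3322] [0.3875 0.3306] [0.3815 0.339 ] [('top', 0.66, 0.88), ('scene', 0.78, 0.81)]
divided_tray [0.5979 0.2414] [0.5989 0.2407] [0.5963 0.2433] [('top', [[0.564, 0.162], [0.555, 0.311], [0.634, 0.319], [0.641, 0.169]]), ('top', 0.89, 1.05), ('scene', [[0.63, 0.317], [0.648, 0.165], [0.571, 0.158], [0.551, 0.311]]), ('scene', 0.89, 0.99)]
square_tray [ 0.6077 -0.2449] [ 0.6089 -0.2475] [ 0.6067 -0.2438] [('top', [[0.64, -0.285], [0.57, -0.277], [0.58, -0.208], [0.646, -0.218]]), ('top', 0.79, 0.93), ('scene', [[0.652, -0.215], [0.646, -0.284], [0.57, -0.277], [0.578, -0.207]]), ('scene', 0.69, 0.94)]
slide_pack_mid [ 0.4057 -0.3334] [ 0.4077 -0.3361] [ 0.4031 -0.332 ] [('top', [[0.414, -0.367], [0.391, -0.36], [0.405, -0.31], [0.423, -0.319]]), ('top', 0.47, 0.83), ('scene', [[0.434, -0.318], [0.424, -0.355], [0.36, -0.346], [0.37, -0.304]]), ('scene', 0.88, 0.96)]
```

```bash
python3 -m pendant '[[-1,[0.0612,0.0554,-0.01],0.171],[-1,[0.0612,0.0554,-0.01],0.171],[-1,[0.0612,0.0554,-0.01],0.171],[-1,[0.0612,0.0554,-0.01],0.171],[-1,[0.0612,0.0554,-0.01],0.171],[-1,[0.0612,0.0554,-0.01],0.171],[-1,[0.0612,0.0554,-0.01],0.171],[-1,[0.0612,0.0554,-0.01],0.171],[-1,[0.0612,0.0554,-0.01],0.171],[-1,[0.0612,0.0554,-0.01],0.171],[-1,[0,0,0],0]]' 40
cat > wl.py <<'E'
from loc import *
import sys
from scipy.spatial.transform import Rotation as R
np.set_printoptions(precision=4,suppress=True)
def wloc(n,zbase=0,pic=None):
    st=manip.get_state(); cal=imaging.get_calibration('wrist')
    im=snap('wrist',pic or 'w')
    e=np.array(st['eef_pos']); yd=R.from_rotvec(st['ee_rot']).as_matrix()
    print('tcp',e,'tool y',yd[:,1],'z',yd[:,2],'cam',np.array(cal['eye'])-e)
    for u,a,s,m in maskc('wrist',n):
        g=atz('wrist',u,zbase+.03,cal)[:2]
        p=least_squares(lambda p:hullc('wrist',M[n]+[p[0],p[1],zbase],cal)[0]-u,g,diff_step=1e-3).x
        print(n,round(s,2),'px',u,'pos',p,'area ratio',round(a/hullc('wrist',M[n]+[*p,zbase],cal)[1],2),'shift',p-e[:2],'shares',(p-e[:2])/.5)
if __name__=='__main__': wloc(sys.argv[1],float(sys.argv[2]) if len(sys.argv)>2 else 0,sys.argv[3] if len(sys.argv)>3 else None)
E
python3 wl.py eyepiece_tall_mid 0 w1
```

```text
time_s: 3.48
eef_pos: [0.4713, -0.2199, 0.2532]
ee_rot: [-2.113, -2.323, -0.0]
ft_force: [1.9, -0.3, -1.1]
opening: 0.0848
finger_force: 0.0
tcp [ 0.4713 -0.2199  0.2532] tool y [ 0.9955  0.0943 -0.0006] z [-0.0007  0.0009 -1.    ] cam [-0.0059  0.0673  0.0697]
eyepiece_tall_mid 0.93 px [312.4175 187.7453] pos [ 0.4685 -0.2208] area ratio 0.92 shift [-0.0028 -0.0009] shares [-0.0055 -0.0018]
```

View pics/w1.png

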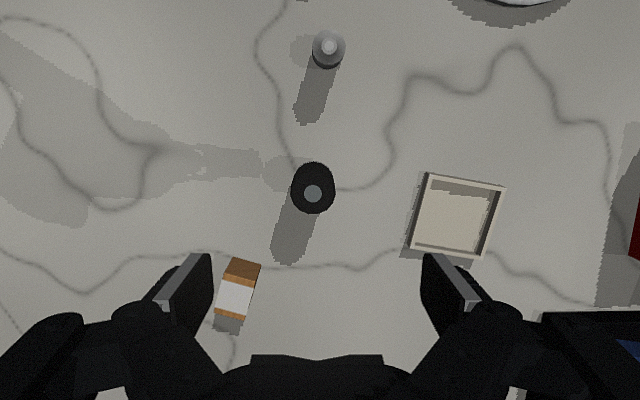

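```bash
python3 -m pendant '[[-1,[-0.005,-0.002,-0.05],0],[-1,[0,0,-0.09],0],[-1,[0,0,-0.09],0],[-1,[0,0,-0.07],0],[-1,[0,0,-0.038],0],[-1,[0,0,0],0],[0.6,[0,0,0],0],[1,[0,0,0],0],[1,[0,0,0],0],[1,[0,0,0],0],[1,[0,0,0],0],[1,[0,0,0],0]]' 40
```

```text
time_s: 5.08
eef_pos: [0.4681, -0.223, 0.086]
ee_rot: [2.118, 2.318, 0.0]
ft_force: [0.5, 0.5, 5.8]
opening: 0.0348
finger_force: 40.3
```

```bash
python3 -m pendant '[[1,[0,0,0.02],0],[1,[0,0,0.06],0],[1,[0,0,0.09],0],[1,[0,0,0.098],0],[1,[0.01,0.04,0],0],[1,[0.02,0.08,0],0],[1,[0.0255,0.1,0],0],[1,[0.0255,0.1,0],0],[1,[0.0255,0.1,0],0],[1,[0.0255,0.1,0],0]]' 40
python3 -m pendant '[[1,[0.0255,0.1,0],0],[1,[0.0255,0.1,0],0],[1,[0.0255,0.1,0],0],[1,[0.0255,0.1,0],0],[1,[0.02,0.08,0],0],[1,[0.01,0.04,0],0],[1,[0,0,0],0],[1,[0,0,0],0]]'
python3 - <<'E'
from wl import *
wloc('divided_tray',0,'w2')
cal=imaging.get_calibration('wrist')
im=cv2.imread('pics/w2.png')
for P in ([.5945,.279,.003],[.601,.2035,.003]): print(proj('wrist',P,cal))
E
```

```text
time_s: 6.32
eef_pos: [0.5335, 0.039, 0.2192]
ee_rot: [2.119, 2.319, 0.0]
ft_force: [0.7, -0.3, -1.3]
opening: 0.0352
finger_force: 40.1
time_s: 7.32
eef_pos: [0.5995, 0.2964, 0.2188]
ee_rot: [2.12, 2.319, -0.001]
ft_force: [-1.3, -0.5, -0.8]
opening: 0.0349
finger_force: 40.2
tcp [0.5995 0.2964 0.2188] tool y [ 0.996   0.0894 -0.0005] z [-0.0004 -0.0006 -1.    ] cam [-0.0056  0.0674  0.0695]
divided_tray 0.84 px [309.017  198.8605] pos [0.5949 0.2788] area ratio 0.46 shift [-0.0045 -0.0176] shares [-0.0091 -0.0352]
[[307.9832 203.7152]]
[[308.1959 283.6321]]
```

View pics/w2.png

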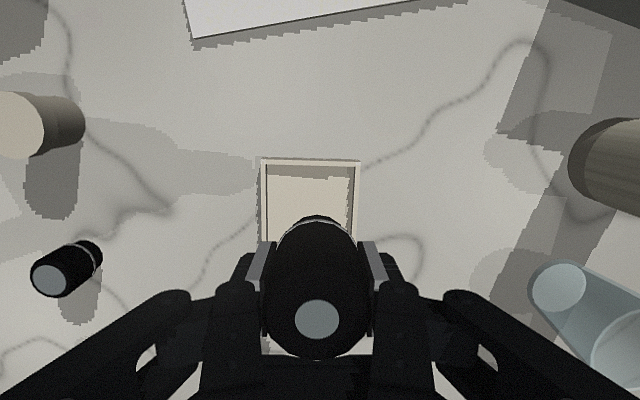

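```bash
python3 - <<'E'
from wl import *
cal=imaging.get_calibration('wrist')
a,b=[atz('wrist',p,.012,cal)[:2] for p in((260.5,160.5),(361,159.5))]
d=b-a; ang=np.arctan2(d[1],d[0]); n=np.array([np.sin(ang),-np.cos(ang)]); m=(a+b)/2
print(a,b,np.hypot(*d),np.degrees(ang),'bay+',m+n*.038,'centre',m+n*.076,'bay-',m+n*.114)
E
```

```text
[0.5538 0.314 ] [0.6335 0.322 ] 0.08004687489524227 5.721250139991325 bay+ [0.5974 0.2802] centre [0.6012 0.2424] bay- [0.605  0.2046]
```

```bash
python3 -m pendant '[[1,[-0.005,-0.033,0],0],[1,[0,0,-0.04],0],[1,[0,0,-0.08],0],[1,[0,0,-0.07],0],[1,[0,0,-0.04],0],[1,[0,0,-0.018],0],[1,[0,0,-0.002],0],[1,[0,0,0],0]]'
python3 -m pendant '[[1,[0,0,-0.002],0],[1,[0,0,-0.002],0],[1,[0,0,0],0]]'
```

```text
time_s: 8.43
eef_pos: [0.5977, 0.2811, 0.0955]
ee_rot: [2.118, 2.318, 0.004]
ft_force: [0.2, -0.6, -0.4]
opening: 0.0348
finger_force: 40.3
time_s: 8.8
eef_pos: [0.5971, 0.2808, 0.092]
ee_rot: [2.119, 2.319, 0.0]
ft_force: [-0.3, -0.1, -1.0]
opening: 0.0349
finger_force: 40.3
```

```bash
python3 -m pendant '[[1,[0,0,-0.002],0],[1,[0,0,-0.002],0],[1,[0,0,0],0]]'
python3 -m pendant '[[1,[0,0,-0.002],0],[1,[0,0,0],0]]'
```

```text
time_s: 9.18
eef_pos: [0.597, 0.2807, 0.0897]
ee_rot: [-2.119, -2.319, 0.0]
ft_force: [0.7, -0.4, -0.7]
opening: 0.0351
finger_force: 40.3
time_s: 9.43
eef_pos: [0.5971, 0.2808, 0.0891]
ee_rot: [2.119, 2.319, 0.001]
ft_force: [-0.4, 0.5, 0.5]
opening: 0.0353
finger_force: 40.3
```

```bash
python3 -m pendant '[[1,[0,0,-0.002],0],[1,[0,0,0],0]]'
```

```text
time_s: 9.68
eef_pos: [0.5972, 0.2809, 0.0891]
ee_rot: [2.119, 2.319, 0.001]
ft_force: [-3.8, -0.5, 4.6]
opening: 0.0348
finger_force: 40.9
```

```bash
python3 -m pendant '[[0.2,[0,0,0],0],[0.1,[0,0,0],0],[0,[0,0,0],0],[-0.1,[0,0,0],0],[-0.2,[0,0,0],0],[-0.3,[0,0,0],0],[-0.3,[0,0,0],0],[-0.3,[0,0,0],0],[-0.3,[0,0,0.02],0],[-0.3,[0,0,0.06],0],[-0.3,[0,0,0.1],0],[-0.5,[0,0,0.1],0]]'
```

```text
time_s: 11.18
eef_pos: [0.5969, 0.2807, 0.2302]
ee_rot: [2.119, 2.319, 0.001]
ft_force: [1.1, 0.3, 0.2]
opening: 0.0641
finger_force: 0.0
```

```bash
python3 -m pendant '[[-1,[-0.03,-0.01,0],0],[-1,[-0.065,-0.023,0.02],0],[-1,[-0.08,-0.028,0.02],0],[-1,[-0.08,-0.028,0],0],[-1,[-0.07,-0.024,0],0],[-1,[-0.05,-0.019,0],0],[-1,[-0.023,-0.008,0],0],[-1,[0,0,0],0],[-1,[0,0,0],0]]'
python3 - <<'E'
from wl import *
wloc('eyepiece_short_mid',0,'w3')
for n in('pot_mid','oil_bottle_mid','eyepiece_tall_mid'): wloc(n,.003 if 'tall' in n else 0)
E
```

```text
time_s: 12.3
eef_pos: [0.3987, 0.211, 0.2481]
ee_rot: [2.119, 2.319, 0.001]
ft_force: [0.3, 0.1, -0.1]
opening: 0.0853
finger_force: 0.0
tcp [0.3987 0.211  0.2481] tool y [0.996  0.0898 0.0006] z [ 0.0006  0.0002 -1.    ] cam [-0.0057  0.0673  0.0696]
eyepiece_short_mid 0.71 px [314.8472 183.3763] pos [0.3979 0.2126] area ratio 0.94 shift [-0.0008  0.0016] shares [-0.0016  0.0033]
tcp [0.3986 0.211  0.2478] tool y [ 0.996   0.0898 -0.0001] z [-0.0001 -0.0001 -1.    ] cam [-0.0056  0.0673  0.0696]
pot_mid 0.94 px [315.4768  27.8791] pos [0.3877 0.3289] area ratio 0.86 shift [-0.0109  0.1179] shares [-0.0219  0.2358]
tcp [0.3985 0.2109 0.2477] tool y [ 0.996   0.0898 -0.0004] z [-0.0004 -0.0002 -1.    ] cam [-0.0056  0.0673  0.0696]
oil_bottle_mid 0.84 px [334.7089 292.8378] pos [0.4244 0.1133] area ratio 0.98 shift [ 0.0259 -0.0976] shares [ 0.0519 -0.1951]
tcp [0.3983 0.2108 0.2477] tool y [ 0.996   0.0898 -0.0003] z [-0.0003 -0.0002 -1.    ] cam [-0.0056  0.0674  0.0696]
eyepiece_tall_mid 0.78 px [577.0594 120.6781] pos [0.5957 0.2826] area ratio 0.93 shift [0.1974 0.0718] shares [0.3948 0.1435]
```

View pics/w3.png

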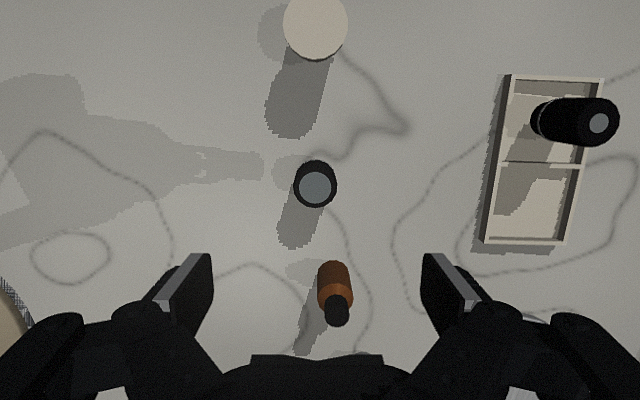

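```bash
python3 -m pendant '[[-1,[-0.001,0.003,-0.05],0],[-1,[0,0,-0.09],0],[-1,[0,0,-0.09],0],[-1,[0,0,-0.06],0],[-1,[0,0,-0.033],0],[-1,[0,0,0],0],[0.6,[0,0,0],0],[1,[0,0,0],0],[1,[0,0,0],0],[1,[0,0,0],0],[1,[0,0,0],0],[1,[0,0,0],0]]' 40
```

```text
time_s: 14.2
eef_pos: [0.3982, 0.2125, 0.0875]
ee_rot: [2.119, 2.319, 0.003]
ft_force: [-1.3, -0.0, 6.6]
opening: 0.0348
finger_force: 40.0
```

```bash
python3 -m pendant '[[1,[0,0,0.02],0],[1,[0,0,0.06],0],[1,[0,0,0.09],0],[1,[0.02,0,0.06],0],[1,[0.06,-0.003,0],0],[1,[0.08,-0.004,0],0],[1,[0.09,-0.004,0],0],[1,[0.08,-0.003,0],0],[1,[0.06,-0.003,0],0],[1,[0.022,0,0],0],[1,[0,0,0],0],[1,[0,0,0],0]]'
python3 wl.py divided_tray 0 w4
```

```text
time_s: 15.7
eef_pos: [0.6028, 0.2041, 0.2016]
ee_rot: [-2.118, -2.32, 0.0]
ft_force: [-0.4, -0.2, -1.7]
opening: 0.0346
finger_force: 40.3
tcp [0.6028 0.2041 0.2016] tool y [ 0.9959  0.0905 -0.0004] z [-0.0004 -0.     -1.    ] cam [-0.0057  0.0673  0.0696]
divided_tray 0.77 px [313.5697 131.3583] pos [0.5971 0.2424] area ratio 1.0 shift [-0.0057  0.0384] shares [-0.0113  0.0767]
divided_tray 0.17 px [315.4713 341.2042] pos [0.6148 0.0604] area ratio 0.24 shift [ 0.0121 -0.1437] shares [ 0.0241 -0.2873]
```

View pics/w4.png

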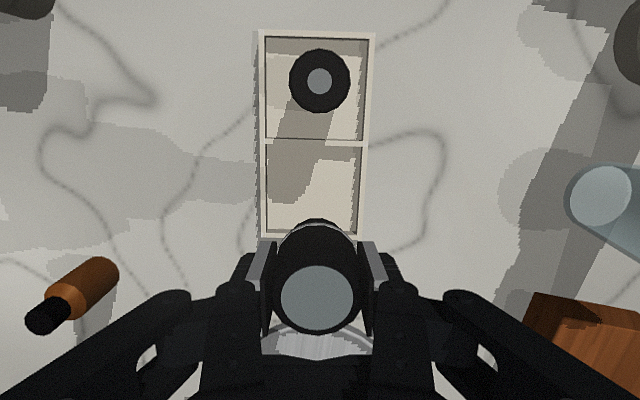

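```bash
python3 -m pendant '[[1,[0,0,-0.03],0],[1,[0,0,-0.07],0],[1,[0,0,-0.06],0],[1,[0,0,-0.036],0],[1,[0,0,-0.016],0],[1,[0,0,-0.002],0],[1,[0,0,0],0],[1,[0,0,0],0]]'
python3 -m pendant '[[1,[0,0,-0.002],0],[1,[0,0,-0.002],0],[1,[0,0,0],0]]'
```

```text
time_s: 16.8
eef_pos: [0.604, 0.2039, 0.0956]
ee_rot: [2.118, 2.318, 0.003]
ft_force: [-0.6, 0.2, -0.7]
opening: 0.0345
finger_force: 40.2
time_s: 17.18
eef_pos: [0.6035, 0.2038, 0.0923]
ee_rot: [-2.119, -2.319, 0.0]
ft_force: [-0.5, -0.6, -0.6]
opening: 0.0346
finger_force: 40.2
```

```bash
python3 -m pendant '[[1,[0,0,-0.002],0],[1,[0,0,-0.002],0],[1,[0,0,0],0]]'
python3 -m pendant '[[1,[0,0,-0.002],0],[1,[0,0,0],0]]'
```

```text
time_s: 17.55
eef_pos: [0.6036, 0.2038, 0.0906]
ee_rot: [2.119, 2.319, 0.0]
ft_force: [-1.5, 0.6, 0.8]
opening: 0.0343
finger_force: 40.4
time_s: 17.8
eef_pos: [0.6037, 0.2038, 0.0906]
ee_rot: [2.119, 2.319, 0.001]
ft_force: [-4.3, -1.6, 6.0]
opening: 0.0345
finger_force: 40.9
```

```bash
python3 -m pendant '[[0.2,[0,0,0],0],[0.1,[0,0,0],0],[0,[0,0,0],0],[-0.1,[0,0,0],0],[-0.2,[0,0,0],0],[-0.3,[0,0,0],0],[-0.3,[0,0,0],0],[-0.3,[0,0,0],0],[-0.3,[0,0,0.02],0],[-0.3,[0,0,0.06],0],[-0.3,[0,0,0.1],0],[-0.5,[0,0,0.1],0]]'
python3 -m pendant '[[-1,[-0.02,-0.03,0.02],0],[-1,[-0.05,-0.07,0.015],0],[-1,[-0.06,-0.085,0],0],[-1,[-0.06,-0.085,0],0],[-1,[-0.05,-0.07,0],0],[-1,[-0.033,-0.046,0],0],[-1,[0,0,0],0],[-1,[0,0,0],0]]'
python3 - <<'E'
from wl import *
wloc('objective_long_mid',0,'w5')
for n in('oil_bottle_mid','round_dish','objective_short_mid','eyepiece_short_mid'): wloc(n,.003 if 'eye' in n else 0)
E
```

```text
time_s: 19.3
eef_pos: [0.6034, 0.2037, 0.2317]
ee_rot: [2.119, 2.319, 0.001]
ft_force: [0.2, 0.0, 0.2]
opening: 0.0643
finger_force: 0.0
time_s: 20.3
eef_pos: [0.4674, 0.0112, 0.2476]
ee_rot: [2.119, 2.319, 0.002]
ft_force: [0.3, 0.4, 1.1]
opening: 0.0855
finger_force: 0.0
tcp [0.4674 0.0112 0.2476] tool y [0.9959 0.09   0.0013] z [ 0.0013  0.0002 -1.    ] cam [-0.0057  0.0673  0.0696]
objective_long_mid 0.77 px [315.363  183.6908] pos [0.4673 0.0117] area ratio 0.95 shift [-0.0001  0.0005] shares [-0.0002  0.001 ]
tcp [0.4675 0.0114 0.2471] tool y [0.9959 0.0909 0.0004] z [ 0.0004  0.0002 -1.    ] cam [-0.0057  0.0673  0.0696]
oil_bottle_mid 0.78 px [270.7182  49.0513] pos [0.4243 0.1131] area ratio 0.95 shift [-0.0432  0.1017] shares [-0.0864  0.2033]
tcp [0.4674 0.0114 0.2469] tool y [ 0.9959  0.091  -0.0001] z [-0.0001  0.0001 -1.    ] cam [-0.0057  0.0673  0.0696]
round_dish 0.66 px [480.2918 186.5105] pos [0.6174 0.0139] area ratio 0.98 shift [0.15   0.0025] shares [0.3001 0.0051]
tcp [0.4673 0.0112 0.2468] tool y [ 0.9959  0.0908 -0.0003] z [-0.0003  0.0001 -1.    ] cam [-0.0057  0.0673  0.0696]
objective_short_mid 0.64 px [307.7696 307.0272] pos [ 0.4708 -0.1115] area ratio 0.94 shift [ 0.0035 -0.1227] shares [ 0.007  -0.2455]
tcp [0.4672 0.0111 0.2468] tool y [ 0.9959  0.0904 -0.0002] z [-0.0002  0.0001 -1.    ] cam [-0.0057  0.0673  0.0696]
```

View pics/w5.png

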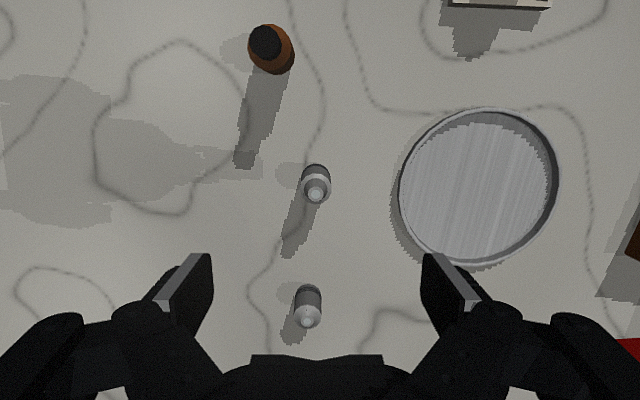

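```bash
python3 -m pendant '[[-1,[0,0.001,-0.05],0],[-1,[0,0,-0.09],0],[-1,[0,0,-0.09],0],[-1,[0,0,-0.06],0],[-1,[0,0,-0.032],0],[-1,[0,0,0],0],[0.6,[0,0,0],0],[1,[0,0,0],0],[1,[0,0,0],0],[1,[0,0,0],0],[1,[0,0,0],0],[1,[0,0,0],0]]' 40
python3 -m pendant '[[1,[0,0,0],0]]'
```

```text
time_s: 22.3
eef_pos: [0.4675, 0.0113, 0.0867]
ee_rot: [2.119, 2.318, 0.001]
ft_force: [-1.7, 0.8, 5.6]
opening: 0.0249
finger_force: 39.4
time_s: 22.42
eef_pos: [0.4675, 0.0113, 0.0867]
ee_rot: [2.119, 2.318, 0.001]
ft_force: [-2.5, 0.5, 6.0]
opening: 0.0251
finger_force: 39.4
```

```bash
python3 -m pendant '[[1,[0,0,0.02],0],[1,[0,0,0.06],0],[1,[0.02,0,0.06],0],[1,[0.06,0.01,0],0],[1,[0.08,0.02,0],0],[1,[0.08,0.02,0],0],[1,[0.04,0.008,0],0],[1,[0.02,0,-0.02],0],[1,[0,0,-0.05],0],[1,[0,0,-0.04],0],[1,[0,0,-0.014],0],[1,[0,0,0],0]]'
python3 -m pendant '[[1,[0,0,-0.002],0],[1,[0,0,0],0]]'
```

```text
time_s: 23.92
eef_pos: [0.6168, 0.0402, 0.0936]
ee_rot: [-2.119, -2.319, 0.001]
ft_force: [0.7, 0.3, -1.2]
opening: 0.0248
finger_force: 39.6
time_s: 24.18
eef_pos: [0.6174, 0.0403, 0.0938]
ee_rot: [2.118, 2.318, 0.002]
ft_force: [-0.1, 0.5, -0.4]
opening: 0.025
finger_force: 39.6
```

```bash
python3 -m pendant '[[1,[0,0,-0.002],0],[1,[0,0,-0.002],0],[1,[0,0,0],0]]'
python3 -m pendant '[[1,[0,0,-0.002],0],[1,[0,0,0],0]]'
```

```text
time_s: 24.55
eef_pos: [0.617, 0.0403, 0.0908]
ee_rot: [-2.119, -2.319, 0.0]
ft_force: [-0.6, 0.1, -1.3]
opening: 0.0248
finger_force: 39.6
time_s: 24.8
eef_pos: [0.6171, 0.0403, 0.0898]
ee_rot: [2.119, 2.319, -0.0]
ft_force: [-1.0, 0.6, -1.0]
opening: 0.0247
finger_force: 39.6
```

```bash
python3 -m pendant '[[1,[0,0,-0.002],0],[1,[0,0,0],0]]'
```

```text
time_s: 25.05
eef_pos: [0.6172, 0.0403, 0.0898]
ee_rot: [2.119, 2.319, 0.001]
ft_force: [-4.5, -0.0, 4.7]
opening: 0.0251
finger_force: 40.0
```

```bash
python3 -m pendant '[[0.4,[0,0,0],0],[0.3,[0,0,0],0],[0.2,[0,0,0],0],[0.1,[0,0,0],0],[0,[0,0,0],0],[-0.1,[0,0,0],0],[-0.2,[0,0,0],0],[-0.2,[0,0,0],0],[-0.2,[0,0,0.02],0],[-0.2,[0,0,0.06],0],[-0.2,[0,0,0.1],0],[-0.5,[0,0,0.1],0]]'
python3 -m pendant '[[-1,[-0.02,-0.02,0.01],0],[-1,[-0.06,-0.06,0],0],[-1,[-0.08,-0.08,0],0],[-1,[-0.07,-0.08,0],0],[-1,[-0.045,-0.045,0],0],[-1,[-0.017,-0.019,0],0],[-1,[0,0,0],0],[-1,[0,0,0],0]]'
python3 - <<'E'
from wl import *
for n,z in(('objective_short_mid',0),('objective_long_mid',.003),('square_tray',0)): wloc(n,z,'w6')
E
```

```text
time_s: 26.55
eef_pos: [0.6169, 0.0403, 0.2311]
ee_rot: [2.119, 2.319, 0.001]
ft_force: [1.3, -0.0, 0.6]
opening: 0.064
finger_force: 0.0
time_s: 27.55
eef_pos: [0.4716, -0.1111, 0.2338]
ee_rot: [-2.118, -2.32, -0.001]
ft_force: [-0.2, 0.4, -0.0]
opening: 0.0853
finger_force: 0.0
tcp [ 0.4716 -0.1111  0.2338] tool y [0.9959 0.0908 0.0002] z [ 0.0002  0.0003 -1.    ] cam [-0.0057  0.0673  0.0696]
objective_short_mid 0.89 px [314.4736 186.9714] pos [ 0.4706 -0.1115] area ratio 0.89 shift [-0.001  -0.0004] shares [-0.0021 -0.0008]
objective_short_mid 0.31 px [230.8372 366.2645] pos [ 0.4059 -0.2982] area ratio 0.12 shift [-0.0657 -0.1872] shares [-0.1314 -0.3743]
tcp [ 0.4716 -0.111   0.2338] tool y [ 0.9958  0.0912 -0.0001] z [-0.0001  0.0003 -1.    ] cam [-0.0057  0.0673  0.0696]
objective_long_mid 0.63 px [532.5751  10.9974] pos [0.6122 0.0323] area ratio 0.5 shift [0.1406 0.1433] shares [0.2812 0.2866]
tcp [ 0.4715 -0.1112  0.2338] tool y [ 0.9959  0.091  -0.0001] z [-0.0002  0.0002 -1.    ] cam [-0.0057  0.0673  0.0696]
square_tray 0.57 px [415.7589 327.9798] pos [ 0.5828 -0.2503] area ratio 0.36 shift [ 0.1113 -0.1391] shares [ 0.2226 -0.2782]
```

View pics/w6.png

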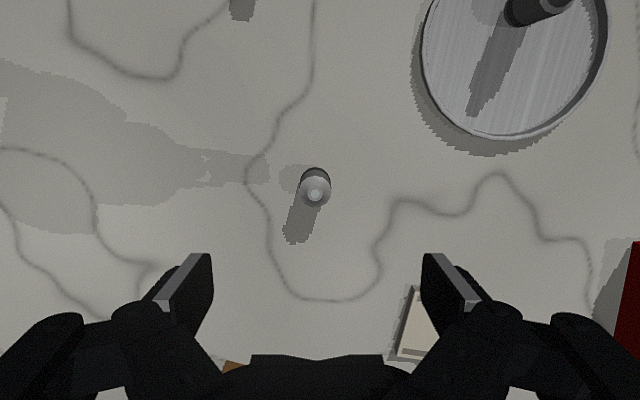

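```bash
python3 -m pendant '[[-1,[-0.002,0,-0.05],0],[-1,[0,0,-0.09],0],[-1,[0,0,-0.08],0],[-1,[0,0,-0.06],0],[-1,[0,0,-0.028],0],[-1,[0,0,0],0],[0.6,[0,0,0],0],[1,[0,0,0],0],[1,[0,0,0],0],[1,[0,0,0],0],[1,[0,0,0],0],[1,[0,0,0],0]]' 40
python3 -m pendant '[[1,[0,0,0],0]]'
```

```text
time_s: 29.35
eef_pos: [0.4704, -0.1118, 0.0806]
ee_rot: [2.118, 2.318, 0.001]
ft_force: [-1.9, -0.0, 4.6]
opening: 0.0244
finger_force: 39.5
time_s: 29.48
eef_pos: [0.4704, -0.1118, 0.0807]
ee_rot: [2.119, 2.318, 0.001]
ft_force: [-1.6, 0.5, 6.1]
opening: 0.0249
finger_force: 39.5
```

```bash
python3 -m pendant '[[1,[0,0,0.02],0],[1,[0,0,0.06],0],[1,[0.02,0.01,0.06],0],[1,[0.06,0.04,0],0],[1,[0.08,0.055,0],0],[1,[0.08,0.055,0],0],[1,[0.04,0.03,0],0],[1,[0.014,0.008,-0.02],0],[1,[0,0,-0.05],0],[1,[0,0,-0.04],0],[1,[0,0,-0.014],0],[1,[0,0,0],0]]'
python3 -m pendant '[[1,[0,0,-0.002],0],[1,[0,0,-0.002],0],[1,[0,0,0],0]]'
```

```text
time_s: 30.98
eef_pos: [0.6168, -0.013, 0.0876]
ee_rot: [-2.119, -2.318, 0.001]
ft_force: [-0.5, -0.1, -0.5]
opening: 0.0246
finger_force: 39.6
time_s: 31.35
eef_pos: [0.6172, -0.0127, 0.0863]
ee_rot: [2.119, 2.319, 0.001]
ft_force: [-0.9, -0.1, -0.8]
opening: 0.025
finger_force: 39.6
```

```bash
python3 -m pendant '[[1,[0,0,-0.002],0],[1,[0,0,-0.002],0],[1,[0,0,0],0]]'
python3 -m pendant '[[1,[0,0,-0.002],0],[1,[0,0,0],0]]'
```

```text
time_s: 31.72
eef_pos: [0.6171, -0.0127, 0.0838]
ee_rot: [-2.119, -2.319, 0.0]
ft_force: [1.4, 1.3, -1.5]
opening: 0.0247
finger_force: 39.7
time_s: 31.98
eef_pos: [0.6172, -0.0127, 0.0837]
ee_rot: [2.119, 2.319, 0.0]
ft_force: [-3.5, 0.4, 5.1]
opening: 0.0252
finger_force: 40.2
```

```bash
python3 -m pendant '[[0.4,[0,0,0],0],[0.3,[0,0,0],0],[0.2,[0,0,0],0],[0.1,[0,0,0],0],[0,[0,0,0],0],[-0.1,[0,0,0],0],[-0.2,[0,0,0],0],[-0.2,[0,0,0],0],[-0.2,[0,0,0.02],0],[-0.2,[0,0,0.06],0],[-0.2,[0,0,0.1],0],[-0.5,[0,0,0.1],0]]'
python3 -m pendant '[[-1,[-0.03,0.02,0.02],0],[-1,[-0.06,0.04,0.02],0],[-1,[-0.08,0.05,0],0],[-1,[-0.08,0.05,0],0],[-1,[-0.07,0.05,0],0],[-1,[-0.046,0.03,0],0],[-1,[-0.02,0.012,0],0],[-1,[0,0,0],0],[-1,[0,0,0],0]]'
python3 - <<'E'
from wl import *
for n,z in(('oil_bottle_mid',0),('objective_long_mid',.003),('objective_short_mid',.003)): wloc(n,z,'w7')
E
```

```text
time_s: 33.48
eef_pos: [0.6169, -0.0127, 0.2251]
ee_rot: [2.119, 2.319, 0.0]
ft_force: [1.0, 0.2, -0.1]
opening: 0.0639
finger_force: 0.0
time_s: 34.6
eef_pos: [0.4247, 0.1129, 0.2431]
ee_rot: [2.12, 2.318, 0.0]
ft_force: [0.3, -0.1, -0.1]
opening: 0.0856
finger_force: 0.0
tcp [0.4247 0.1129 0.2431] tool y [0.996  0.0892 0.0005] z [ 0.0005 -0.0001 -1.    ] cam [-0.0056  0.0673  0.0695]
oil_bottle_mid 0.6 px [315.3594 185.9032] pos [0.4244 0.1133] area ratio 0.96 shift [-0.0003  0.0004] shares [-0.0006  0.0008]
tcp [0.4246 0.1128 0.2428] tool y [ 0.996   0.089  -0.0001] z [-0.0001 -0.0001 -1.    ] cam [-0.0056  0.0673  0.0696]
objective_long_mid 0.96 px [522.7626 282.6293] pos [0.6175 0.041 ] area ratio 0.95 shift [ 0.1929 -0.0718] shares [ 0.3858 -0.1436]
tcp [0.4244 0.1129 0.2428] tool y [ 0.996   0.0892 -0.0004] z [-0.0004 -0.0001 -1.    ] cam [-0.0056  0.0673  0.0696]
```

View pics/w7.png

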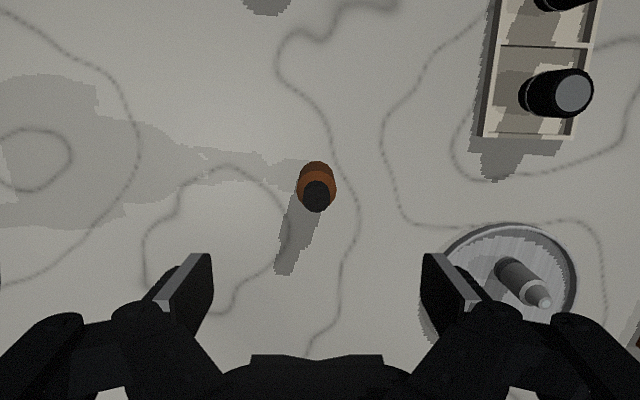

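```bash
python3 -m pendant '[[-1,[0,0.001,-0.05],0],[-1,[0,0,-0.09],0],[-1,[0,0,-0.08],0],[-1,[0,0,-0.06],0],[-1,[0,0,-0.032],0],[-1,[0,0,0],0],[0.6,[0,0,0],0],[1,[0,0,0],0],[1,[0,0,0],0],[1,[0,0,0],0],[1,[0,0,0],0],[1,[0,0,0],0]]' 30
python3 -m pendant '[[1,[0,0,0],0]]'
```

```text
time_s: 36.4
eef_pos: [0.4245, 0.1139, 0.0878]
ee_rot: [2.119, 2.319, 0.002]
ft_force: [-2.0, 0.5, 5.8]
opening: 0.0312
finger_force: 29.8
time_s: 36.52
eef_pos: [0.4245, 0.1139, 0.0878]
ee_rot: [2.119, 2.319, 0.002]
ft_force: [-1.3, -0.2, 5.9]
opening: 0.0308
finger_force: 29.8
```

```bash
python3 -m pendant '[[1,[0,0,0.02],0],[1,[0,0,0.06],0],[1,[0,0,0.09],0],[1,[0.02,-0.04,0.09],0],[1,[0.04,-0.08,0],0],[1,[0.05,-0.1,0],0],[1,[0.05,-0.1,0],0],[1,[0.05,-0.1,0],0],[1,[0.05,-0.1,0],0],[1,[0.05,-0.1,0],0],[1,[0.037,-0.07,0],0],[1,[0.02,-0.03,0],0]]'
python3 -m pendant '[[1,[0,0,0],0],[1,[0,0,0],0]]'
python3 - <<'E'
from wl import *
cal=imaging.get_calibration('wrist')
c=dict(cal); c['eye']=np.array([.4713,-.2199,.2532])+[-.0059,.0673,.0697]
w=np.array([atz('wrist',p,.012,c)[:2] for p in((427,172),(506,187),(483,259),(408,248))]); print(w,w.mean(0),[np.hypot(*(w[i]-w[i-1])) for i in range(4)])
wloc('square_tray',0,'w8')
E
```

```text
time_s: 38.02
eef_pos: [0.6077, -0.2483, 0.2166]
ee_rot: [-2.121, -2.317, 0.001]
ft_force: [0.7, 0.4, -0.4]
opening: 0.0314
finger_force: 29.9
time_s: 38.28
eef_pos: [0.6073, -0.2454, 0.217]
ee_rot: [-2.118, -2.319, -0.0]
ft_force: [0.1, -0.1, -0.8]
opening: 0.0311
finger_force: 30.0
[[ 0.5706 -0.2047]
 [ 0.6457 -0.2117]
 [ 0.6403 -0.2846]
 [ 0.5654 -0.2797]] [ 0.6055 -0.2452] [np.float64(0.0752049708021746), np.float64(0.07548170064652), np.float64(0.07309090783072637), np.float64(0.07508661297229709)]
tcp [ 0.6073 -0.2454  0.217 ] tool y [ 0.9959  0.0905 -0.0003] z [-0.0004  0.0004 -1.    ] cam [-0.0057  0.0673  0.0696]
square_tray 0.61 px [315.0672 185.1281] pos [ 0.6066 -0.2455] area ratio 0.99 shift [-0.0007 -0.    ] shares [-0.0014 -0.0001]
```

View pics/w8.png

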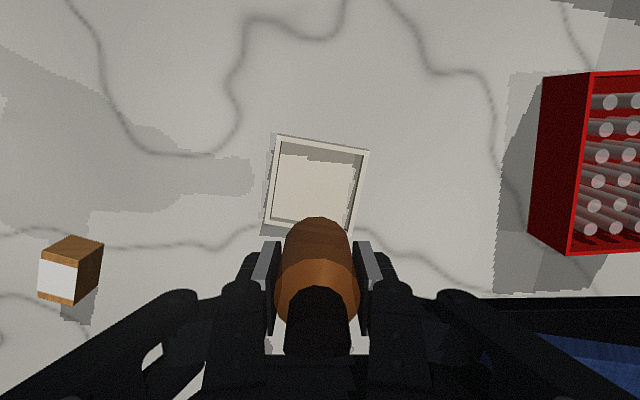

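```bash
python3 -m pendant '[[1,[-0.001,0,-0.03],0],[1,[0,0,-0.07],0],[1,[0,0,-0.07],0],[1,[0,0,-0.046],0],[1,[0,0,-0.022],0],[1,[0,0,-0.004],0],[1,[0,0,0],0],[1,[0,0,0],0]]'
python3 -m pendant '[[1,[0,0,-0.002],0],[1,[0,0,-0.002],0],[1,[0,0,0],0]]'
```

```text
time_s: 39.38
eef_pos: [0.6075, -0.2464, 0.0972]
ee_rot: [2.118, 2.318, 0.001]
ft_force: [-0.3, -0.2, -1.3]
opening: 0.0313
finger_force: 29.9
time_s: 39.75
eef_pos: [0.607, -0.2462, 0.0938]
ee_rot: [-2.119, -2.319, 0.0]
ft_force: [-0.6, 0.1, -0.8]
opening: 0.0309
finger_force: 29.9
```

```bash
python3 -m pendant '[[1,[0,0,-0.002],0],[1,[0,0,-0.002],0],[1,[0,0,0],0]]'
python3 -m pendant '[[1,[0,0,-0.002],0],[1,[0,0,0],0]]'
```

```text
time_s: 40.12
eef_pos: [0.607, -0.2462, 0.0918]
ee_rot: [-2.119, -2.319, 0.0]
ft_force: [0.2, -0.3, -0.7]
opening: 0.0312
finger_force: 29.9
time_s: 40.38
eef_pos: [0.6071, -0.2462, 0.0909]
ee_rot: [2.119, 2.319, 0.0]
ft_force: [0.6, 0.3, -1.3]
opening: 0.0316
finger_force: 30.0
```

```bash
python3 -m pendant '[[1,[0,0,-0.002],0],[1,[0,0,0],0]]'
```

```text
time_s: 40.62
eef_pos: [0.6072, -0.2463, 0.0909]
ee_rot: [2.119, 2.319, 0.0]
ft_force: [-2.9, 0.7, 4.0]
opening: 0.0313
finger_force: 30.4
```

```bash
python3 -m pendant '[[0.3,[0,0,0],0],[0.2,[0,0,0],0],[0.1,[0,0,0],0],[0,[0,0,0],0],[-0.1,[0,0,0],0],[-0.2,[0,0,0],0],[-0.25,[0,0,0],0],[-0.25,[0,0,0],0],[-0.25,[0,0,0.02],0],[-0.25,[0,0,0.06],0],[-0.25,[0,0,0.1],0],[-0.5,[0,0,0.1],0]]'
python3 -m pendant '[[-1,[-0.03,-0.02,0.05],0],[-1,[-0.06,-0.03,0.05],0],[-1,[-0.08,-0.05,0.05],0],[-1,[-0.08,-0.06,0],0],[-1,[-0.08,-0.06,0],0],[-1,[-0.05,-0.04,0],0],[-1,[-0.02,-0.02,0],0],[-1,[0,0,0],0],[-1,[0,0,0],0]]'
python3 - <<'E'
from wl import *
snap('scene','s9'); snap('top','t9')
im=np.vstack([cv2.resize(cv2.imread('pics/s9.png')[100:340,120:520],None,fx=1.5,fy=1.5),cv2.resize(cv2.imread('pics/t9.png')[130:270,170:470],None,fx=2,fy=1.7)[:240]])
cv2.imwrite('pics/f9.png',im)
E
```

```text
time_s: 42.12
eef_pos: [0.6069, -0.2461, 0.2322]
ee_rot: [2.119, 2.319, 0.0]
ft_force: [0.6, -0.9, 0.0]
opening: 0.0638
finger_force: 0.0
time_s: 43.25
eef_pos: [0.408, -0.3855, 0.305]
ee_rot: [2.118, 2.32, 0.001]
ft_force: [-0.1, 0.8, -0.2]
opening: 0.0853
finger_force: 0.0
```

View pics/f9.png

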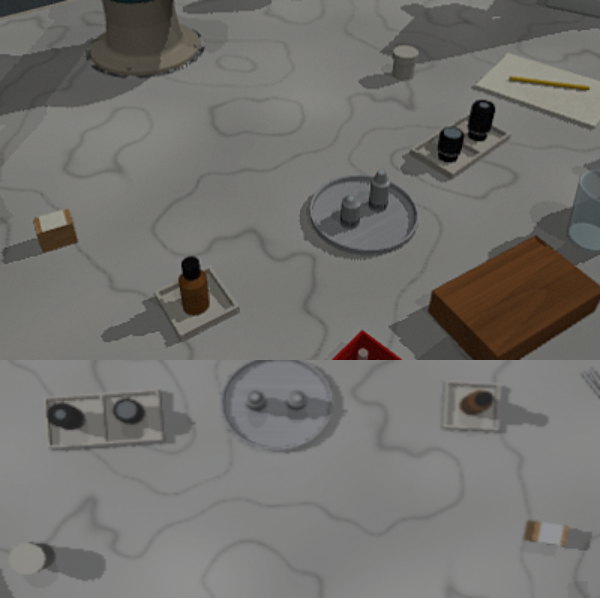

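The scene crop shows both eyepieces upright in separate bays at (450,143) and (482,118). The objectives stand in the dish at (350,210) and (379,188), and the bottle is upright in the square tray at (194,287). The pot and slide pack are where they started.

```bash
python3 -c "
from plant import manip
print(manip.hand_in())"
```

```text
the job is handed in; nothing more can be done
None
```

The job is handed in: both eyepieces, both objectives and the oil bottle stand upright in their trays, each set down gently in the order asked, and the pot and slide pack were left alone (about 43 s of the 122 s used).

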